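# Load the sample mill and hold its bayonet lid in the run position

## Task

Put the acorn from its glass dish into the sample mill's grinding chamber, then fit the mill's lid with the bar handle: drop its two lugs into the collar's slots, press it down against the spring and, keeping it down, twist it clockwise (seen from above) about a quarter turn, fully to its stop. The mill only runs while the lid is held there against its return spring, so finish still gripping the lid turned to the stop: do not let go. Leave the brush, the beaker, the jar lid and the other dish with its hazelnut where they stand.

Things in the scene. Friction and masses are not known exactly. Their poses are not given: they have to be found in the camera images.
- acorn: Acorn with a brown smooth nut and a darker cap, 37 mm long, 22 mm thick at the nut and 24 mm at the cap, 12 g, lying on its side in a glass dish. Origin at its middle (12 mm above what it lies on); its x axis runs along it from the pointed tip to the cap.
- dish: Glass petri dish that holds the acorn, 120 mm across outside, 14 mm high, wall and floor 2 mm thick, loose. Origin at the centre of its underside.
- mill: Sample mill, fixed: beige round housing about 140 mm across, grey control panel on its -x side, open aluminium collar on top (130 mm across outside, rim 165 mm above the bench). Origin at the centre of its underside, z up along the axis shared with the lid. Below the collar is the steel chamber, 84 mm across inside, floor at 102 mm with a blade hub 18 mm across and 9 mm high in its centre.
- mill_mouth (a point): Centre of the collar's top rim, on the axis; axes as the mill's. An inward ledge (5 mm thick, inner radius 48 mm) is cut by two parallel-sided slots 20 mm wide, on the +y and -y sides, each marked by a rib outside. Under the ledge: a channel of radius 55 mm with a sprung steel ring that carries the lid by its lugs.
- lid: The mill's grey lid, 0.2 kg, lying plug down. Origin at the centre of its underside, z up. Plug 92 mm across, 16 mm deep, 3 mm bevel at its foot; at the foot two steel lugs on the lid's +y and -y sides, 12 mm wide, 9 mm high, reaching to radius 53 mm; flange 120 mm across from 16 to 21 mm height, with a nub on the rim over each lug; a bar handle on top. A half turn of the lid makes no difference.
- lid_grip (a point): Where to hold the lid: in its bar handle, on the axis, 42 mm above the lid's underside; axes as the lid's. The bar lies along y, in line with the lugs: 14 mm thick (x), 72 mm long (y), from 21 to 53 mm height.
- lid_press (a joint): How far the sprung ring under the lugs is pressed down, m. At 0 the lid dropped in the slots rests on it with its origin 11 mm below the mouth (flange 5 mm above the collar). The lugs pass under the ledge from 0.003; at 0.005 the flange lies on the collar. The spring pushes up with 4 N at 0, 8 N at 0.005.
- lid_turn (a joint): Clockwise turn of that ring seen from above, rad: 0 at rest, 1.36 at the stop. Its two pockets, 20 mm wide, take the 12 mm lugs, so the lid may turn 0.08 either way first and meets the stop 1.44 from the middle of the slots. The return spring resists with 0.07 N m at 0, 0.18 N m at the stop; let go, the lid is turned back and lifted.
- dish2: Another glass petri dish of the same size, holding a hazelnut; leave alone. Origin at the centre of its underside.
- hazelnut: Round hazelnut, 19 mm across and high, in the other dish; leave alone. Origin at the centre of its underside.
- jar_lid: Plain grey jar lid without lugs, 84 mm across, 16 mm high, with a round knob 28 mm across up to 31 mm; leave alone. Origin at the centre of its underside.
- brush: Cleaning brush with a wooden handle, 160 mm long, lying down; leave alone. Origin under its middle.
- beaker: Clear plastic beaker, 70 mm across, 90 mm high; leave alone. Origin at the centre of its underside.
There are look-alikes about, which are no part of the job. Leave any purple look-alike of the lid alone.

How it is judged:
By the outcome, as a careful person would: the job done as asked, in the order asked, and still so for the second after the job is handed in, while the arm keeps its last pose, push and grip.
It also fails if it takes over 67 s, if anything falls off the work surface, if the arm or the gripper's body presses on something with over 40 N, if the wrist force passes 120 N, or if a joint passes its speed limit or range.

## Robot

A 7-joint arm with a two-finger parallel gripper is mounted at the origin on the work surface. World frame = base frame: x ahead of the robot, y to its left, z up, the work surface at z = 0. Lengths are in m, angles in degrees, forces in N, time in s.
With the tool pointing down it reaches from about 0.375 to 0.925 m from the base axis. Payload 3.1 kg.
Tool frame: the origin (TCP) lies between the finger pads; the fingertips stand 25 mm ahead of it and the grasp point (between the pads) lies 6 mm ahead of it; x points along the fingers, z is the direction in which the jaws open and shut, and the axes are right-handed (so a half turn about x gives the same grasp; the last joint's range is limited). The gripper opens to 85 mm and grips with 20 to 120 N. Pads are 22 mm wide; open, the fingers measure 114 mm over their backs; the gripper's body (76 mm by 85 mm) begins 54 mm behind the grasp point. The pads swing forward as they close: fully open they stand 13 mm farther back than shut.
Start: joints at [-76.765, 21.939, 2.515, 91.553, -1.026, 66.532, -2.859], TCP at [0.21, 0.615, 0.256] pointing down, gripper open.
Joint ranges: [-149.38, 149.38], [-23.57, 123.04], [-84.95, 90], [0, 143.3], [-89.99, 269.99], [3.08, 112.72], [-163.45, 163.45]. Speed limits (degrees/s): [159.86, 159.86, 180, 180, 180, 180, 180].

## Interface

Orientations are given as [roll, pitch, yaw] about the fixed x, y, z axes, in that order (R = Rz(yaw) Ry(pitch) Rx(roll)).
In Python, from cell import manip gives the robot as it stands.
- The arm moves only by the tool arm_command, never from a script. Its argument "motion" is a list of rows, each a list of 2 entries, a list of its own where there are three numbers: the shift along the world's x, y, z in mm, then the turn about the world's z in degrees. In form: [[[dx, dy, dz], yaw], ...]. A call has 1 to 5 rows; each row is the pose to reach, as a shift and turn from the pose measured when the call began; what a row does not reach only later rows make up. A row lasts 1/8 s, in which the tool goes at most 62.5 mm and 10.7 degrees, less where a joint would pass 70% of its speed; a pose out of reach is approached as far as the arm can. A call with a gripper value outside its range is refused whole. "claw" is the opening, from 0 (shut) to 1 (fully open), set as the call begins (left out, the last holds). The fingers move at their own pace and stop on an object; "newtons" is the grip in N (left out, the last holds). Time passes only in rows, so rows that repeat a pose let the fingers close. It gives the time, the measured TCP pose, the force and the opening at its end, in the units of the state.
- manip.sense(): the state, without advancing time (a new reading comes with each control period).
- manip.snapshot(name): name is "side" or "top" or "wrist"; returns the picture (420x560x3 uint8, red, green, blue); there is no depth.
- manip.camera_model(name): a dict with "mtx" (3x3 intrinsics, pixels), "R" (3x3) and "t" (3): a world point X has camera coordinates R X + t. Camera axes: x right, y down, z forward; pixel columns grow to the right and rows downward; lengths in m; the calibration is good to about 2 mm. A picture is of the moment at which its call begins: read the wrist's pose just before it. camera_model takes no time and is no camera call; for the wrist camera it gives the pose at the moment of the call.
- manip.hand_in(): hands the job in, once; it reports no verdict.
The state is a dict: "time": time; "joint_pos": joint angles; "qd": joint speeds; "tau": joint torques, N m; "eef_pos": TCP position; "eef_rot": TCP orientation; "contact_force": force on the tool from outside, world axes, zero at the start; "ft_torque": the same for the moment, N m; "width": opening from 0.0 (shut) to 1.0 (fully open).
Only numpy, scipy, OpenCV 4.12 (cv2) and the standard library are available. Lean on these libraries where they do the work, as an engineer would, in place of code of your own. Each camera call takes 0.05 s, during which the arm holds its last target.

## Working session

There is one attempt and no reset: what is moved stays moved. The work goes in short steps, Python scripts to look and compute and a tool call to move; the robot and the scene stay as the last step left them, time stands still between calls to the robot, and variables do not carry over. Pictures are saved under pics/ and viewed, and the job is handed in when it is done.

Besides the shell and the picture viewer there is one more tool, called after "Emit:" in YAML: its name, and indented under it one key for each argument. arm_command: Moves the arm, as the interface text tells. Its arguments: {"type":"object","properties":{"motion":{"type":"array"},"claw":{"type":"number"},"newtons":{"type":"number"}},"required":["motion"]}

```bash
mkdir -p pics; ls; python3 - <<'E'
from cell import manip
import cv2
print(manip.sense())
for n in ("side","top","wrist"):
    print(n,manip.camera_model(n))
    im=manip.snapshot(n); cv2.imwrite(f"pics/{n}0.png",im[:,:,::-1])
E
```

```text
pics
{'time': 0.0, 'joint_pos': array([-76.76545937,  21.99255151,   2.51257653,  91.64912645,
        -1.02659078,  66.53085036,  -2.85727192]), 'qd': array([ 0.07636581,  0.01529335,  0.07807288,  0.02422613, -0.08713628,
       -0.00031518,  0.05230065]), 'tau': array([-2.92998238e-04, -4.33457851e+01,  1.02417234e+00, -2.49514139e+01,
        1.05416350e-02,  1.13882814e-02, -6.59478488e-06]), 'eef_pos': array([0.20960788, 0.61435267, 0.25488022]), 'eef_rot': array([-177.11151925,   89.84997803, -105.94463037]), 'contact_force': array([ 0.15856743,  0.23774259, -0.50681201]), 'ft_torque': array([ 0.00617372, -0.02421411,  0.00639501]), 'width': 0.998115133515084}
side {'mtx': array([[423.5351473 ,   0.        , 282.52512498],
       [  0.        , 423.5351473 , 209.13518011],
       [  0.        ,   0.        ,   1.        ]]), 'R': array([[-0.98949692, -0.14453893,  0.00208254],
       [-0.10132289,  0.68322575, -0.72314331],
       [ 0.10309951, -0.71575909, -0.69069488]]), 't': array([0.57063613, 0.13310016, 0.97105418])}
top {'mtx': array([[507.44696332,   0.        , 279.82372143],
       [  0.        , 507.44696332, 213.71266129],
       [  0.        ,   0.        ,   1.        ]]), 'R': array([[-0.01637763, -0.99986429,  0.00178219],
       [-0.99563163,  0.01614438, -0.09196204],
       [ 0.09192079, -0.00328053, -0.99576092]]), 't': array([0.03453376, 0.56174939, 1.1260165 ])}
wrist {'mtx': array([[298.73720311,   0.        , 284.55486906],
       [  0.        , 298.73720311, 210.11483055],
       [  0.        ,   0.        ,   1.        ]]), 'R': array([[ 0.32193334,  0.94676057, -0.00182704],
       [ 0.91327532, -0.31003726,  0.26420652],
       [ 0.24957387, -0.08672548, -0.9644644 ]]), 't': array([-0.64857465, -0.03564179,  0.37839626])}
```

View pics/side0.png

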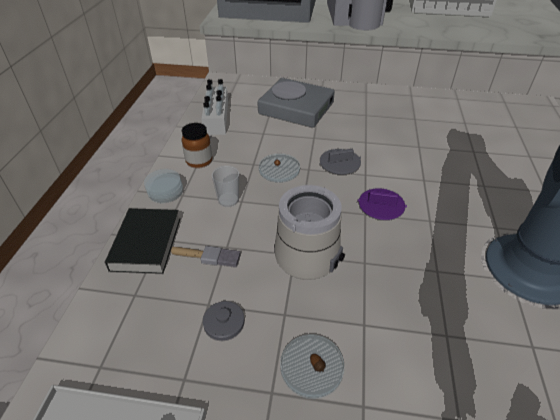

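View pics/top0.png

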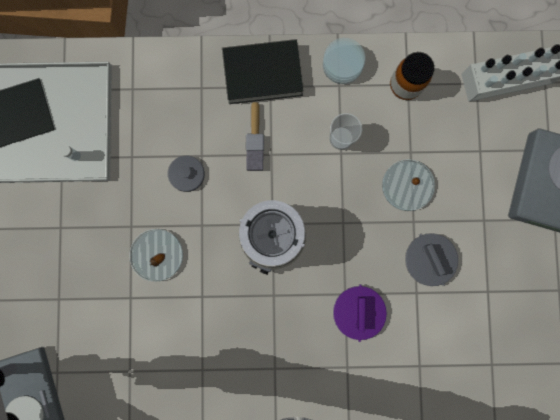

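View pics/wrist0.png

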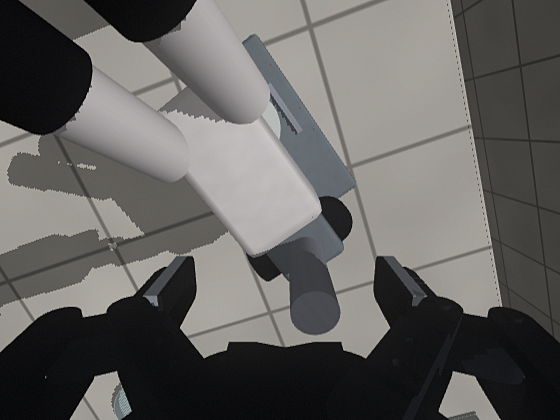

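The acorn dish is at about top (157,255), the mill at (272,235), and the grey lid with the bar at (432,258). The purple look-alike is at (360,312). I'll enlarge these for precise readings.

```bash
python3 - <<'E'
import cv2,numpy as np
t=cv2.imread("pics/top0.png")
def crop(im,c,r,h,s): return cv2.resize(im[r-h:r+h,c-h:c+h],None,fx=s,fy=s,interpolation=cv2.INTER_CUBIC)
cv2.imwrite("pics/c_acorn.png",crop(t,157,257,35,8))
cv2.imwrite("pics/c_mill.png",crop(t,272,235,45,6.5))
cv2.imwrite("pics/c_lid.png",crop(t,432,258,35,8))
E
```

```text
(no output)
```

View pics/c_acorn.png

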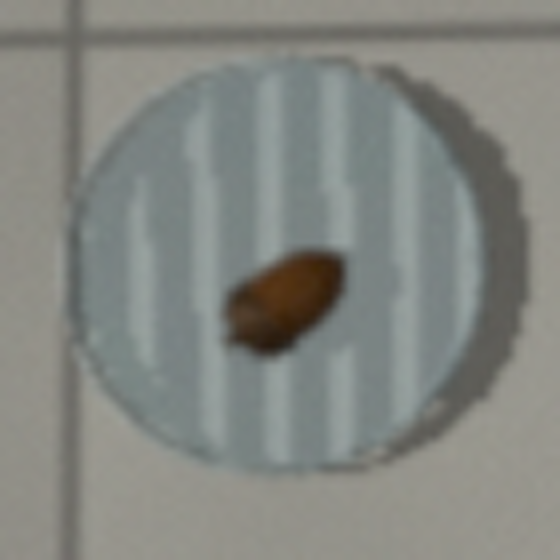

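View pics/c_mill.png

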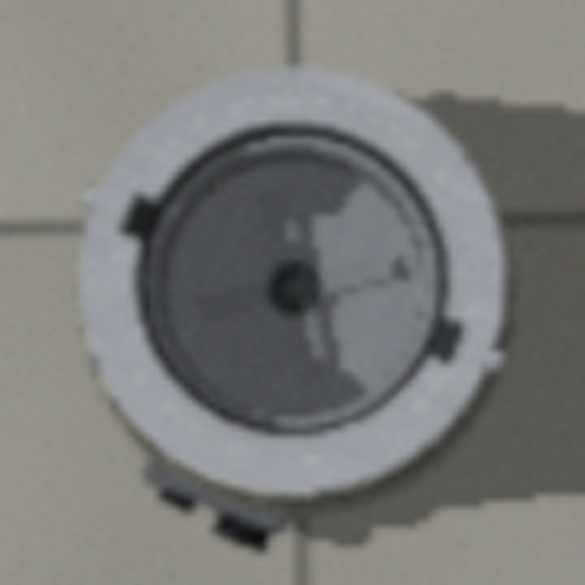

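View pics/c_lid.png

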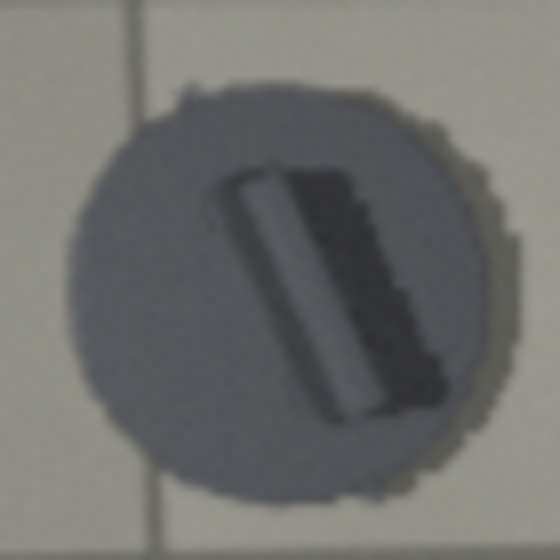

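```bash
cat > h.py <<'E'
import numpy as np
from cell import manip
def p2w(n,uv,z,cm=None):
    c=cm or manip.camera_model(n); K,R,t=c["mtx"],np.array(c["R"]),np.array(c["t"])
    d=R.T@np.linalg.solve(K,np.array([uv[0],uv[1],1.0])); o=-R.T@t
    return o+d*(z-o[2])/d[2]
def w2p(n,X,cm=None):
    c=cm or manip.camera_model(n); q=np.array(c["R"])@np.array(X)+c["t"]; q=c["mtx"]@q; return q[:2]/q[2]
def yaw(a,b): return np.degrees(np.arctan2(b[1]-a[1],b[0]-a[0]))
E
python3 - <<'E'
from h import *
np.set_printoptions(precision=4,suppress=True)
def c(x,y,c0,r0,h,s): return ((x+.5)/s-.5+c0-h,(y+.5)/s-.5+r0-h)
A=lambda x,y,z:p2w("top",c(x,y,157,257,35,8),z)
M=lambda x,y,z:p2w("top",c(x,y,272,235,45,6.5),z)
L=lambda x,y,z:p2w("top",c(x,y,432,258,35,8),z)
print("acorn",A(287,302,.014),yaw(A(340,268,.014),A(237,328,.014)))
print("dish",A(277,265,.014))
print("mill",M(292,281,.165),M(292.5,278.5,.165),"hub",M(293,288,.111),"slots yaw",yaw(M(445,340,.165),M(140,217,.165)))
print("ribs",M(90,197,.155),M(496,360,.155), yaw(M(496,360,.155),M(90,197,.155)))
print("lid",L(278.5,294,.019),"bar",L(317,294,.053),yaw(L(367,407,.053),L(267,180,.053)), "nub",yaw(L(278.5,294,.021),L(187,97,.021)))
print("jar", p2w("top",(187,173),.016),"brush",p2w("top",(255,160),.01),"pur",p2w("top",(360,312),.02),"tool",manip.sense()["eef_pos"])
for n,X in (("acorn",A(287,302,.014)),("mouth",M(292.5,278.5,.165)),("bar",L(317,294,.053))): print(n,w2p("side",X))
E
python3 - <<'E'
import cv2
t=cv2.imread("pics/side0.png")
def crop(im,c,r,h,s): return cv2.resize(im[r-h:r+h,c-h:c+h],None,fx=s,fy=s,interpolation=cv2.INTER_CUBIC)
import numpy as np
a=[crop(t,312,362,33,6),crop(t,340,160,33,6)]
cv2.imwrite("pics/s_al.png",np.hstack(a)); cv2.imwrite("pics/s_m.png",crop(t,310,215,45,6))
E
```

```text
acorn [0.4637 0.3053 0.014 ] 119.51924753140956
dish [0.4743 0.3082 0.014 ]
mill [0.5116 0.043  0.165 ] [0.5123 0.0428 0.165 ] hub [0.5122 0.0435 0.111 ] slots yaw 67.09787892196674
ribs [0.5391 0.1053 0.155 ] [ 0.4867 -0.0194  0.155 ] 67.18654688464545
lid [ 0.4536 -0.3163  0.019 ] bar [ 0.4535 -0.3167  0.053 ] 21.560352172668985 nub 22.768178807331672
jar [0.6609 0.2378 0.016 ] brush [0.69   0.0809 0.01  ] pur [ 0.3386 -0.1508  0.02  ] tool [0.2097 0.6145 0.2552]
acorn [318.773  361.5501]
mouth [310.3941 204.8667]
bar [341.3715 150.3824]
```

View pics/s_al.png

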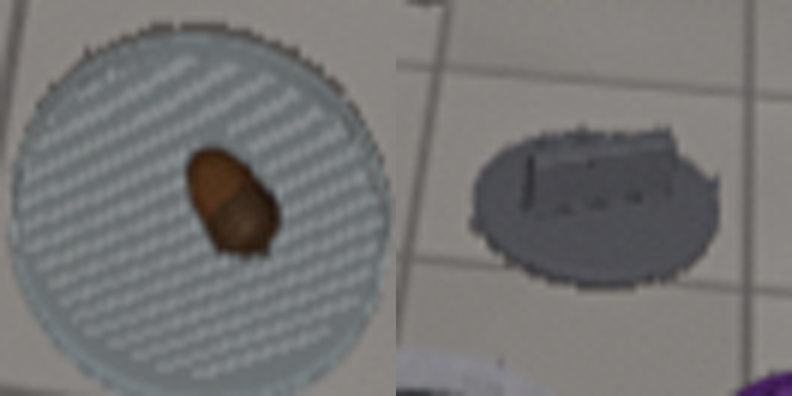

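View pics/s_m.png

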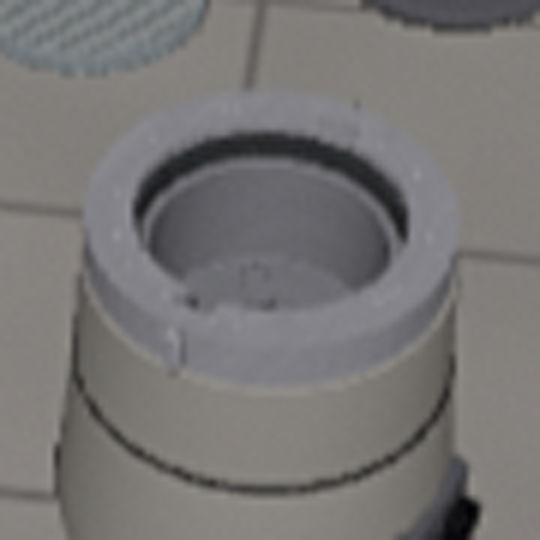

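```bash
cat >> h.py <<'E'
from scipy.spatial.transform import Rotation as Ro
def jaw(s=None):
    s=s or manip.sense(); R=Ro.from_euler("xyz",s["eef_rot"],degrees=True).as_matrix()
    return np.degrees(np.arctan2(R[1,2],R[0,2])), R[:,0]
def st():
    s=manip.sense(); np.set_printoptions(precision=4,suppress=True)
    print("t",s["time"],"p",s["eef_pos"],"jaw",jaw(s),"w",s["width"],"F",s["contact_force"],"T",s["ft_torque"],"j",s["joint_pos"])
E
python3 -c "
from h import *
st()"
```

```text
t 0.15 p [0.2097 0.6145 0.2552] jaw (np.float64(71.16471713623784), array([-0.0005, -0.002 , -1.    ])) w 0.9979271878979966 F [-0.2055 -0.5194 -0.2315] T [0.0128 0.0046 0.0045] j [-76.7647  21.9807   2.5118  91.6279  -1.0243  66.5313  -2.8607]
```

Emit:
arm_command:
  motion:
    - [[36,-44,-14],-6]
    - [[72,-88,-28],-12]
    - [[108,-132,-42],-18]
    - [[144,-176,-56],-24]
    - [[180,-220,-70],-30]
  claw: 0.65

```text
time: 0.78
eef_pos: [0.3905, 0.3929, 0.1846]
eef_rot: [-177.6, 89.9, -136.6]
contact_force: [0.1, 1.2, 0.3]
width: 0.65
```

Emit:
arm_command:
  motion:
    - [[30,-35,-20],-6]
    - [[60,-70,-40],-11.5]
    - [[73,-88,-64],-11.5]
    - [[73,-88,-64],-11.5]
    - [[73,-88,-64],-11.5]
  claw: 0.6

```text
time: 1.4
eef_pos: [0.4628, 0.3065, 0.1211]
eef_rot: [145.8, 89.9, 175.4]
contact_force: [-0.4, 0.8, 0.2]
width: 0.597
```

```bash
python3 - <<'E'
from h import *; import cv2
st()
cm=manip.camera_model("wrist"); im=manip.snapshot("wrist"); cv2.imwrite("pics/w1.png",im[:,:,::-1])
print(w2p("wrist",[.4637,.3053,.014],cm))
E
```

```text
t 1.4 p [0.4628 0.3065 0.1211] jaw (np.float64(29.575693235273985), array([-0.0019,  0.0002, -1.    ])) w 0.5973262552620722 F [-0.3799  0.8289  0.2176] T [ 0.0185 -0.0691 -0.0789] j [-52.6661  21.7696  17.5786 111.543   -8.7631  48.0345  -0.8012]
[284.5592 217.7313]
```

View pics/w1.png

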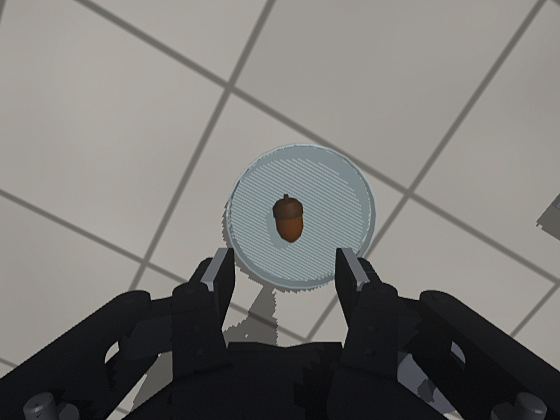

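The acorn is centred at wrist (288.5,218) with its tip at (291,241) and cap at (286,203). That is about 4 px right of the prediction.

```bash
python3 - <<'E'
from h import *
cm=manip.camera_model("wrist")
a=p2w("wrist",(291,240),.014,cm);b=p2w("wrist",(286.5,199),.014,cm); print(p2w("wrist",(288.5,218),.014,cm),a,b,yaw(a,b))
E
```

```text
[0.46670341 0.30734067 0.014     ] [0.47766881 0.29230684 0.014     ] [0.45769022 0.31990602 0.014     ] 125.90015644280874
```

Emit:
arm_command:
  motion:
    - [[3,0,-30],3]
    - [[3,0,-60],3]
    - [[3,0,-80],3]
    - [[3,0,-90],3]
    - [[3,0,-91],3]
  claw: 0.55

```text
time: 2.08
eef_pos: [0.4657, 0.3077, 0.0304]
eef_rot: [117.6, 89.9, 150.3]
contact_force: [-0.6, 0.6, 0.2]
width: 0.549
```

Emit:
arm_command:
  motion:
    - [[0,-1,-1],0]
    - [[0,-1,-1],0]
    - [[0,-1,-1],0]
    - [[0,-1,-1],0]
    - [[0,-1,-1],0]
  claw: 0.1
  newtons: 25

```text
time: 2.7
eef_pos: [0.4662, 0.3071, 0.03]
eef_rot: [72.3, 89.9, 105.0]
contact_force: [-0.8, 0.8, 3.0]
width: 0.257
```

```bash
python3 - <<'E'
from h import *; import cv2
st()
im=manip.snapshot("wrist"); cv2.imwrite("pics/w2.png",im[:,:,::-1])
E
```

```text
t 2.7 p [0.4662 0.3071 0.03  ] jaw (np.float64(32.676752339460364), array([-0.0005,  0.0018, -1.    ])) w 0.25732312687406717 F [-0.8398  0.8366  2.999 ] T [0.0329 0.0632 0.0466] j [-49.7978  30.4602  14.5958 112.7328 -12.08    38.2036   5.0714]
```

View pics/w2.png

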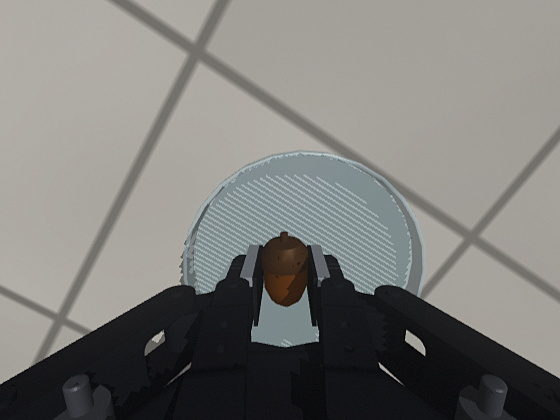

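The acorn sits between the pads at an opening of about 22 mm, so I'll lift it.

Emit:
arm_command:
  motion:
    - [[0,0,20],0]
    - [[0,0,60],0]
    - [[0,0,110],0]
    - [[0,0,160],0]
    - [[0,0,200],0]

```text
time: 3.38
eef_pos: [0.4665, 0.3069, 0.2332]
eef_rot: [36.8, 89.8, 69.5]
contact_force: [0.0, 0.8, -0.1]
width: 0.261
```

```bash
python3 - <<'E'
from h import *; import cv2
st()
im=manip.snapshot("wrist"); cv2.imwrite("pics/w3.png",im[:,:,::-1])
E
```

```text
t 3.375 p [0.4665 0.3069 0.2332] jaw (np.float64(32.64781076924452), array([ 0.0012,  0.0033, -1.    ])) w 0.2613161569259177 F [ 0.0207  0.7802 -0.1089] T [0.0436 0.0036 0.0443] j [-54.1007  13.5289  18.9997 106.5765  -5.1489  60.5361  -0.4191]
```

View pics/w3.png

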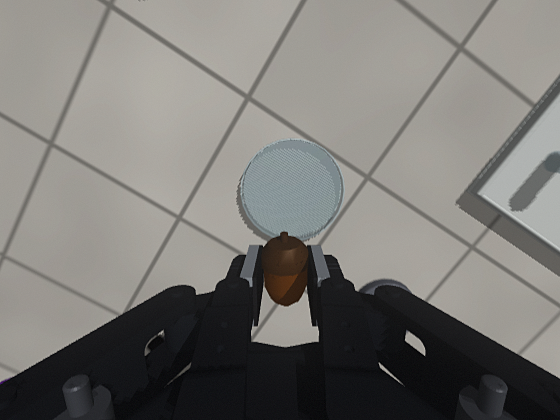

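Emit:
arm_command:
  motion:
    - [[9,-53,2],0]
    - [[18,-106,4],0]
    - [[27,-159,4],0]
    - [[36,-212,4],0]
    - [[45,-262,4],0]

```text
time: 4.05
eef_pos: [0.514, 0.0445, 0.2436]
eef_rot: [17.6, 89.2, 50.2]
contact_force: [0.0, 0.4, 0.0]
width: 0.259
```

Emit:
arm_command:
  motion:
    - [[0,-2,0],0]
    - [[0,-2,0],0]

```text
time: 4.3
eef_pos: [0.5137, 0.0424, 0.2439]
eef_rot: [20.1, 89.2, 52.6]
contact_force: [-0.2, 1.1, 0.2]
width: 0.264
```

```bash
python3 - <<'E'
from h import *; import cv2
st()
im=manip.snapshot("wrist"); cv2.imwrite("pics/w4.png",im[:,:,::-1])
E
```

```text
t 4.3 p [0.5137 0.0424 0.2439] jaw (np.float64(32.496725348992776), array([ 0.0087,  0.0114, -0.9999])) w 0.2643972136775746 F [-0.1516  1.1253  0.2489] T [ 0.0436 -0.0308  0.022 ] j [-36.2149   7.9521  29.6364 112.2098  -5.1919  60.3938  28.2108]
```

View pics/w4.png

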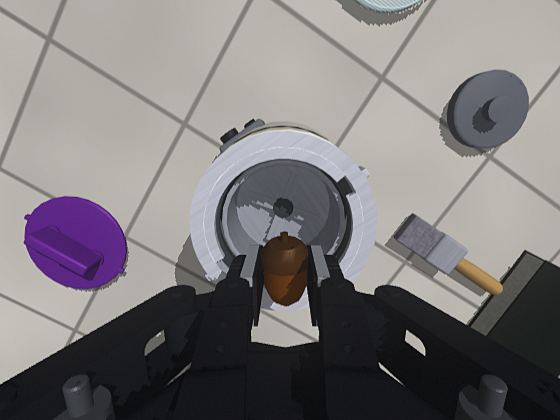

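Emit:
arm_command:
  motion:
    - [[-2,0,-30],0]
    - [[-2,0,-60],0]
    - [[-2,0,-80],0]
    - [[-2,0,-90],0]
    - [[-2,0,-92],0]

```text
time: 4.97
eef_pos: [0.5113, 0.045, 0.1513]
eef_rot: [24.3, 89.2, 57.0]
contact_force: [0.5, -0.6, 0.3]
width: 0.258
```

Emit:
arm_command:
  motion:
    - [[0,0,0],0]
    - [[0,0,0],0]
    - [[0,0,0],0]
  claw: 0.5

```text
time: 5.35
eef_pos: [0.5119, 0.0451, 0.152]
eef_rot: [21.1, 89.1, 53.9]
contact_force: [0.7, -0.0, 0.1]
width: 0.499
```

Emit:
arm_command:
  motion:
    - [[0,0,40],0]
    - [[0,0,90],0]
    - [[0,0,130],0]
    - [[0,0,150],0]

```text
time: 5.85
eef_pos: [0.5132, 0.0448, 0.3053]
eef_rot: [12.6, 88.9, 45.4]
contact_force: [-0.9, 0.6, -0.0]
width: 0.503
```

```bash
python3 - <<'E'
from h import *; import cv2
st()
cm=manip.camera_model("wrist")
im=manip.snapshot("wrist"); cv2.imwrite("pics/w5.png",im[:,:,::-1])
np.save("cm5.npy",cm,allow_pickle=True)
E
```

```text
t 5.85 p [0.5132 0.0448 0.3053] jaw (np.float64(32.73674969196287), array([ 0.0137,  0.0139, -0.9998])) w 0.5026008788647849 F [-0.9176  0.5988 -0.0354] T [ 0.0136  0.0273 -0.0079] j [-37.7881   3.8785  30.1186 108.3893  -2.8464  67.3933  26.0721]
```

View pics/w5.png

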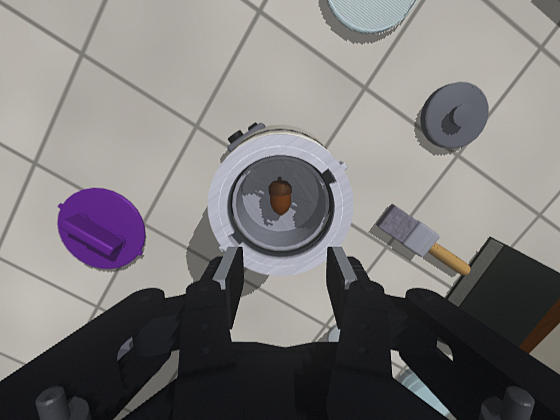

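The acorn lies on the chamber floor at wrist (280,195). I'll measure the slots in this view as a cross-check.

```bash
python3 - <<'E'
import cv2
t=cv2.imread("pics/w5.png"); cv2.imwrite("pics/w5c.png",cv2.resize(t[120:290,190:370],None,fx=3.4,fy=3.4,interpolation=cv2.INTER_CUBIC))
E
```

```text
(no output)
```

View pics/w5c.png

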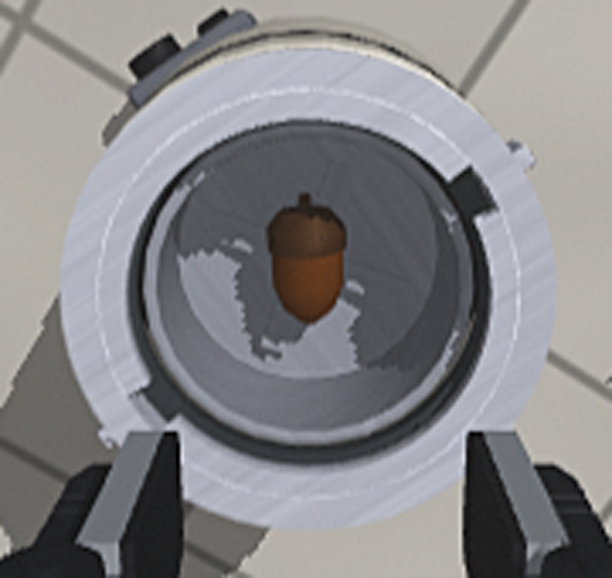

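```bash
python3 - <<'E'
from h import *
cm=np.load("cm5.npy",allow_pickle=True).item()
f=lambda x,y,z=.165:p2w("wrist",((x+.5)/3.4-.5+190,(y+.5)/3.4-.5+120),z,cm)
print(f(308.5,289),f(311,291),yaw(f(140,391),f(482,189)), yaw(f(108,436,.155),f(522,155,.155)))
print("circle R", np.linalg.norm(f(62,289)-f(555,289))/2)
print(cm['R'], -cm['R'].T@cm['t'])
E
```

```text
[0.51189746 0.04544584 0.165     ] [0.51274263 0.04534261 0.165     ] 63.8705992615263 67.57282053615413
circle R 0.06470275403894583
[[ 0.84050381  0.54145078  0.01960618]
 [ 0.51871123 -0.81460285  0.2595397 ]
 [ 0.15649922 -0.20797416 -0.9655334 ]] [0.47583249 0.09893762 0.42377292]
```

Emit:
arm_command:
  motion:
    - [[-6,-36,-5],-10]
    - [[-12,-72,-10],-20]
    - [[-18,-108,-20],-30]
    - [[-24,-144,-30],-40]
    - [[-30,-180,-40],-50]
  claw: 0.6

```text
time: 6.52
eef_pos: [0.4836, -0.1362, 0.2665]
eef_rot: [9.7, 88.7, -7.9]
contact_force: [-0.1, 0.0, 0.2]
width: 0.598
```

Emit:
arm_command:
  motion:
    - [[-6,-36,-15],-10]
    - [[-12,-72,-30],-20]
    - [[-18,-108,-45],-30]
    - [[-24,-144,-60],-40]
    - [[-30,-180,-65],-50]

```text
time: 7.15
eef_pos: [0.4524, -0.3166, 0.2]
eef_rot: [6.2, 88.8, -61.7]
contact_force: [-0.0, 0.3, 0.3]
width: 0.601
```

Emit:
arm_command:
  motion:
    - [[0,-2,0],0]
    - [[0,-2,0],0]

```text
time: 7.4
eef_pos: [0.4521, -0.3181, 0.1994]
eef_rot: [4.9, 88.9, -63.0]
contact_force: [0.7, -0.1, -0.1]
width: 0.603
```

```bash
python3 - <<'E'
from h import *; import cv2
st()
cm=manip.camera_model("wrist")
im=manip.snapshot("wrist"); cv2.imwrite("pics/w6.png",im[:,:,::-1])
np.save("cm6.npy",cm,allow_pickle=True)
print(w2p("wrist",[.4536,-.3165,.053],cm))
E
```

```text
t 7.4 p [ 0.4521 -0.3181  0.1994] jaw (np.float64(-67.8968190987776), array([ 0.0088, -0.0173, -0.9998])) w 0.602634363517251 F [ 0.7459 -0.0894 -0.0754] T [-0.0014 -0.0714 -0.0319] j [-12.8723  20.1044  51.6626 110.715  -18.197   56.8158 -20.9455]
[279.8032 202.6698]
```

View pics/w6.png

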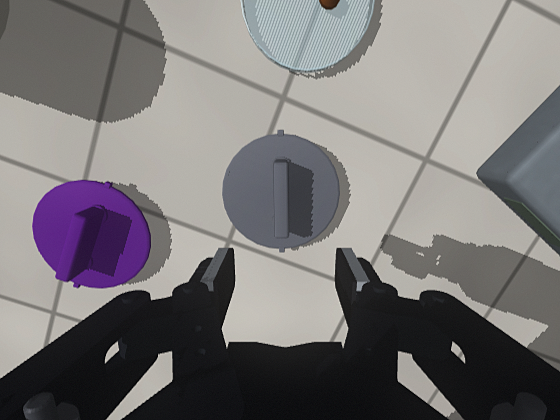

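```bash
python3 - <<'E'
from h import *
cm=np.load("cm6.npy",allow_pickle=True).item()
f=lambda x,y,z:p2w("wrist",(x,y),z,cm)
print(f(281,198,.053),yaw(f(281.3,236,.053),f(281.2,160,.053)),f(280.7,191.5,.021),yaw(f(281,250,.021),f(280,132,.021)))
E
```

```text
[ 0.45805406 -0.31587919  0.053     ] 22.06404393925764 [ 0.45750533 -0.31603202  0.021     ] 22.429507021394635
```

Emit:
arm_command:
  motion:
    - [[3.5,2,-45],0]
    - [[3.5,2,-90],0]
    - [[3.5,2,-120],0]
    - [[3.5,2,-125],0]
    - [[3.5,2,-125],0]
  claw: 0.5

```text
time: 8.07
eef_pos: [0.4572, -0.3149, 0.0753]
eef_rot: [10.0, 88.9, -57.7]
contact_force: [0.4, -0.1, 0.3]
width: 0.5
```

```bash
python3 - <<'E'
from h import *; import cv2
st()
im=manip.snapshot("wrist"); cv2.imwrite("pics/w7.png",im[:,:,::-1])
E
```

```text
t 8.075 p [ 0.4572 -0.3149  0.0753] jaw (np.float64(-67.72100712582647), array([ 0.0107, -0.0169, -0.9998])) w 0.5003295803867477 F [ 0.3589 -0.1282  0.2798] T [-0.024   0.0186 -0.0047] j [ -5.2906  31.2551  42.9761 114.3444 -29.5286  44.5686 -12.8852]
```

View pics/w7.png

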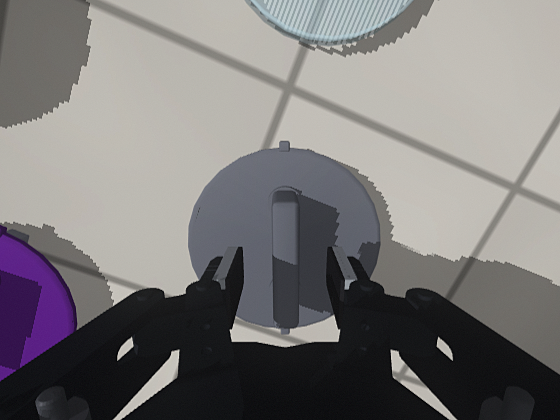

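Emit:
arm_command:
  motion:
    - [[-1.5,-1,-10],0]
    - [[-1.5,-1,-20],0]
    - [[-1.5,-1,-25],0]
    - [[-1.5,-1,-25],0]

```text
time: 8.62
eef_pos: [0.4555, -0.3163, 0.0503]
eef_rot: [9.7, 88.8, -58.0]
contact_force: [0.1, -0.3, -0.0]
width: 0.5
```

Emit:
arm_command:
  motion:
    - [[0,0,0],0]
    - [[0,0,0],0]
    - [[0,0,0],0]
    - [[0,0,0],0]
    - [[0,0,0],0]
  claw: 0
  newtons: 70

```text
time: 9.25
eef_pos: [0.4555, -0.3163, 0.0508]
eef_rot: [11.0, 88.9, -56.8]
contact_force: [-1.0, 1.6, 5.6]
width: 0.151
```

```bash
python3 - <<'E'
from h import *; import cv2
st()
im=manip.snapshot("wrist"); cv2.imwrite("pics/w8.png",im[:,:,::-1])
E
```

```text
t 9.25 p [ 0.4555 -0.3163  0.0508] jaw (np.float64(-67.75369966455406), array([ 0.0108, -0.0165, -0.9998])) w 0.15084792911206354 F [-0.9948  1.6435  5.6233] T [0.4988 0.4749 0.0603] j [ -3.4179  33.4298  40.9417 114.7286 -31.7225  42.2264 -11.0632]
```

View pics/w8.png

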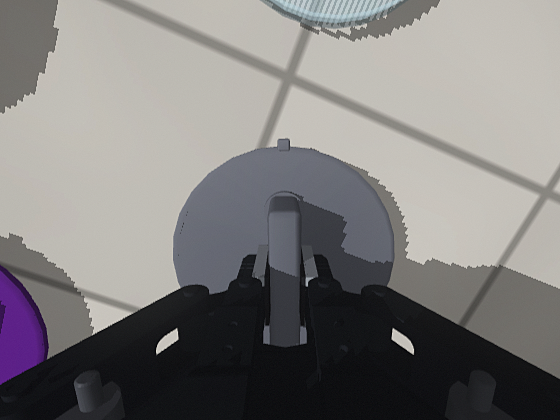

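Emit:
arm_command:
  motion:
    - [[0,0,20],0]
    - [[0,0,60],0]
    - [[0,0,110],0]
    - [[0,0,160],0]
    - [[0,0,190],0]

```text
time: 9.93
eef_pos: [0.456, -0.3173, 0.2441]
eef_rot: [17.5, 88.7, -50.3]
contact_force: [1.5, 0.4, -2.2]
width: 0.155
```

Emit:
arm_command:
  motion:
    - [[7,43,5],7]
    - [[14,86,5],14]
    - [[21,129,5],21]
    - [[28,172,5],28]
    - [[35,215,5],35]

```text
time: 10.55
eef_pos: [0.4907, -0.1013, 0.2495]
eef_rot: [19.5, 88.6, -13.2]
contact_force: [1.3, -0.9, -2.5]
width: 0.146
```

```bash
python3 - <<'E'
from h import *; import cv2
st()
E
```

```text
t 10.55 p [ 0.4907 -0.1013  0.2495] jaw (np.float64(-32.6655087616721), array([ 0.0238, -0.0056, -0.9997])) w 0.14625329054166694 F [ 1.3231 -0.9125 -2.4689] T [0.0332 0.0604 0.0254] j [-35.0368   5.6245  44.7227 114.7215  -4.4659  59.9524 -20.9684]
```

Emit:
arm_command:
  motion:
    - [[7,48,0],5]
    - [[14,96,0],10]
    - [[21,140,0],10]
    - [[21,145,-5],10]
    - [[21,145,-5],10]

```text
time: 11.18
eef_pos: [0.5109, 0.0432, 0.2441]
eef_rot: [16.8, 88.7, -5.8]
contact_force: [-0.4, -0.8, -1.9]
width: 0.152
```

```bash
python3 - <<'E'
from h import *; import cv2
st()
cm=manip.camera_model("wrist"); np.save("cm9.npy",cm,allow_pickle=True)
for n in ("wrist","top","side"):
    im=manip.snapshot(n); cv2.imwrite(f"pics/{n}9.png",im[:,:,::-1])
t=cv2.imread("pics/top9.png")[190:280,217:327]
cv2.imwrite("pics/top9c.png",cv2.resize(t,None,fx=6.5,fy=6.5,interpolation=cv2.INTER_CUBIC))
t=cv2.imread("pics/side9.png")[100:270,210:410]
cv2.imwrite("pics/side9c.png",cv2.resize(t,None,fx=3.5,fy=3.5,interpolation=cv2.INTER_CUBIC))
E
```

```text
t 11.175 p [0.5109 0.0432 0.2441] jaw (np.float64(-22.64741285828189), array([ 0.0232, -0.0024, -0.9997])) w 0.15173518670865277 F [-0.3502 -0.7746 -1.8854] T [-0.0532  0.0352 -0.0179] j [-44.0566   7.4365  37.2711 113.3113  -4.8704  59.5443 -27.2874]
```

View pics/top9c.png

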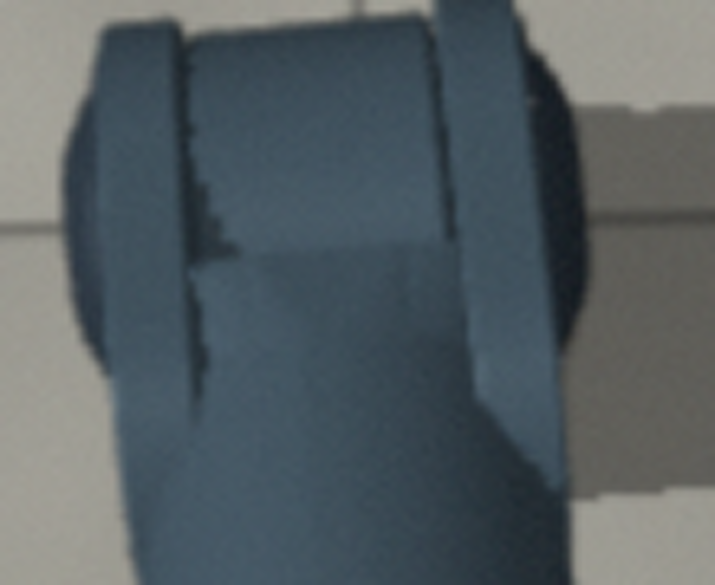

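View pics/side9c.png

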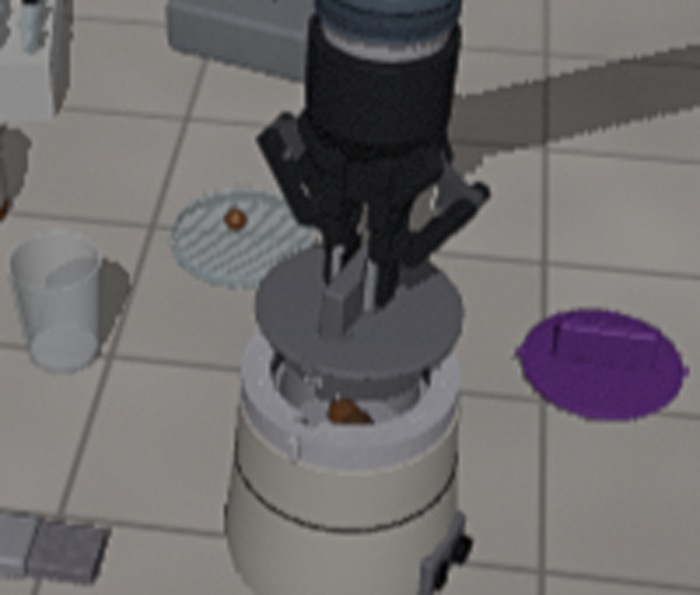

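View pics/wrist9.png

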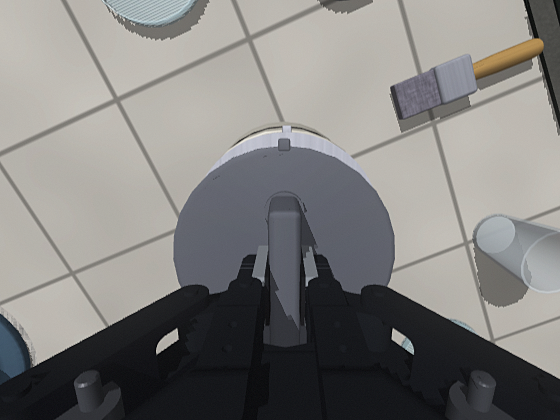

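```bash
python3 - <<'E'
from h import *; import cv2
t=cv2.imread("pics/side9.png")[130:260,250:370]
S=5
im=cv2.resize(t,None,fx=S,fy=S,interpolation=cv2.INTER_CUBIC)
a=np.linspace(0,2*np.pi,90)
def circ(x,y,z,r,col):
    for k in a:
        u=w2p("side",[x+r*np.cos(k),y+r*np.sin(k),z]); 
        cv2.circle(im,(int((u[0]-250+.5)*S),int((u[1]-130+.5)*S)),1,col,-1)
circ(.5109,.0432,.2143,.060,(0,255,0))
circ(.512,.0435,.165,.065,(0,0,255)); circ(.512,.0435,.165,.048,(0,0,255))
cv2.imwrite("pics/ov9.png",im[:600])
t=cv2.imread("pics/wrist9.png")[110:300,160:410]; S=3
cm=np.load("cm9.npy",allow_pickle=True).item()
im=cv2.resize(t,None,fx=S,fy=S,interpolation=cv2.INTER_CUBIC)
def circ(x,y,z,r,col):
    for k in a:
        u=w2p("wrist",[x+r*np.cos(k),y+r*np.sin(k),z],cm)
        cv2.circle(im,(int((u[0]-160+.5)*S),int((u[1]-110+.5)*S)),1,col,-1)
circ(.5109,.0432,.2143,.060,(0,255,0))
circ(.512,.0435,.165,.065,(0,0,255))
cv2.imwrite("pics/ovw9.png",im)
E
```

```text
(no output)
```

View pics/ov9.png

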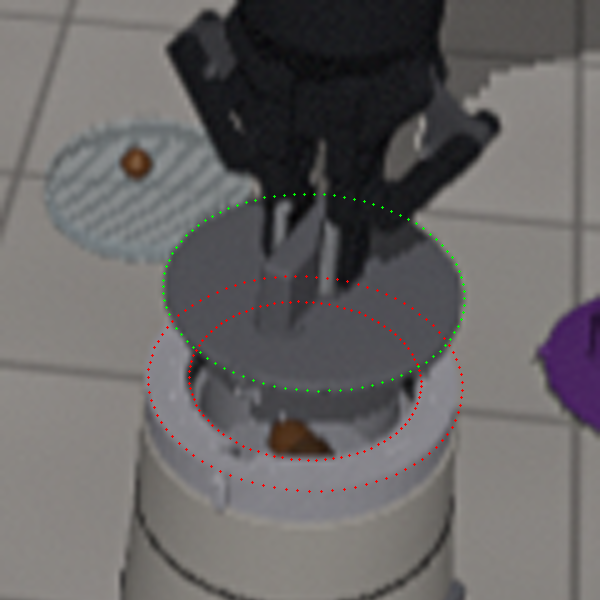

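View pics/ovw9.png

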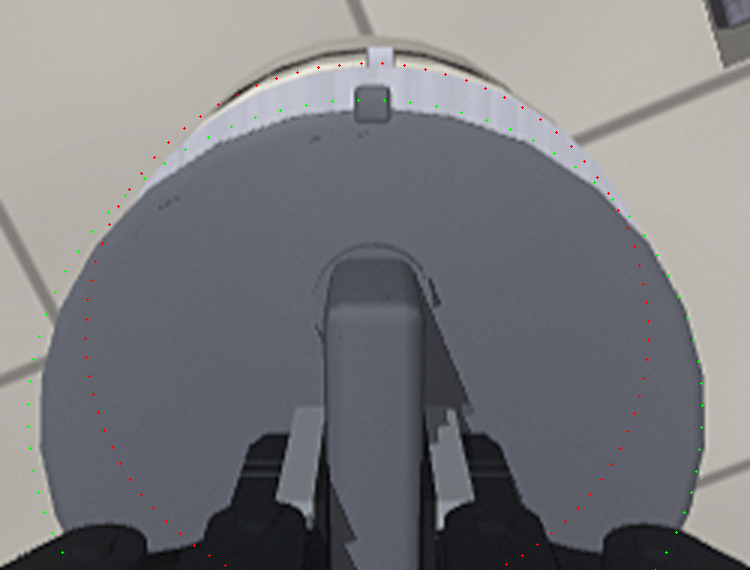

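Side overlay: the lid outline matches TCP (0.511,0.043) and the mill rim matches (0.512,0.0435). In the wrist view, the nub at (284,144) lines up with the rib at (287,128) and suggests the lid should go about 2 mm further. I'll descend gently.

Emit:
arm_command:
  motion:
    - [[1.5,0.7,-10],0]
    - [[1.5,0.7,-20],0]
    - [[1.5,0.7,-26],0]
    - [[1.5,0.7,-30],0]
    - [[1.5,0.7,-34],0]

```text
time: 11.95
eef_pos: [0.5131, 0.0422, 0.2104]
eef_rot: [18.3, 88.6, -4.5]
contact_force: [-0.6, 0.1, -2.5]
width: 0.152
```

```bash
python3 - <<'E'
from h import *; import cv2
st()
E
```

```text
t 11.95 p [0.5131 0.0422 0.2104] jaw (np.float64(-22.85797476522865), array([ 0.0246, -0.0019, -0.9997])) w 0.15164964244268128 F [-0.6102  0.0678 -2.512 ] T [-0.0084  0.0538 -0.0249] j [-42.9639  10.4647  36.9731 114.979   -7.2923  55.451  -25.3025]
```

Emit:
arm_command:
  motion:
    - [[-0.7,1,-2],0]
    - [[-0.7,1,-4],0]
    - [[-0.7,1,-6],0]
    - [[-0.7,1,-8],0]

```text
time: 12.45
eef_pos: [0.5128, 0.0433, 0.2029]
eef_rot: [19.2, 88.6, -3.7]
contact_force: [-0.8, -0.2, 2.4]
width: 0.151
```

```bash
python3 - <<'E'
from h import *; import cv2
st()
im=manip.snapshot("side");cv2.imwrite("pics/s10.png",cv2.resize(im[110:270,220:400,::-1],None,fx=4,fy=3.7,interpolation=cv2.INTER_CUBIC)[:600])
E
```

```text
t 12.45 p [0.5128 0.0433 0.2029] jaw (np.float64(-22.847719479999007), array([ 0.0252, -0.0016, -0.9997])) w 0.15124012034054374 F [-0.7992 -0.1517  2.3586] T [-0.1206  0.3725 -0.0002] j [-42.8452  11.0621  36.819  115.407   -7.8002  54.5194 -24.9977]
```

View pics/s10.png

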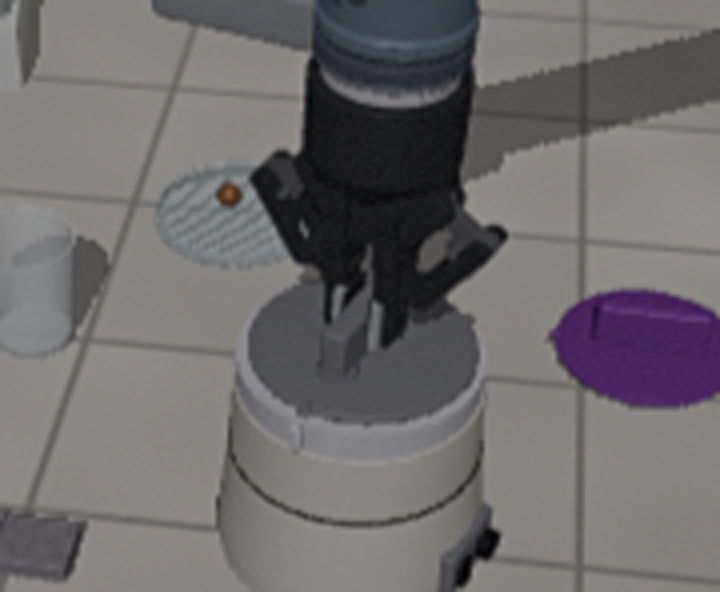

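The lid is seated in the slots and the spring is being felt. Next I press it down.

Emit:
arm_command:
  motion:
    - [[-0.5,0.3,-2],0]
    - [[-0.5,0.3,-4],0]
    - [[-0.5,0.3,-4],0]

```text
time: 12.88
eef_pos: [0.5131, 0.0433, 0.2009]
eef_rot: [21.0, 88.5, -1.9]
contact_force: [-3.5, -1.5, 12.6]
width: 0.152
```

```bash
python3 - <<'E'
from h import *; import cv2
st()
E
```

```text
t 12.875 p [0.5131 0.0433 0.2009] jaw (np.float64(-22.874007551880986), array([ 0.0257, -0.0008, -0.9997])) w 0.15206298698456888 F [-3.506  -1.4795 12.5898] T [-0.2277  1.2429 -0.0154] j [-42.7532  11.2643  36.7959 115.4931  -8.0211  54.2446 -24.8198]
```

Emit:
arm_command:
  motion:
    - [[-0.5,0.2,-3],0]
    - [[-0.5,0.2,-3],-6]
    - [[-0.5,0.2,-3],-12]
    - [[-0.5,0.2,-3],-18]
    - [[-0.5,0.2,-3],-24]
  claw: 0
  newtons: 100

```text
time: 13.5
eef_pos: [0.5145, 0.042, 0.2008]
eef_rot: [21.7, 88.4, -25.3]
contact_force: [-2.5, -2.9, 14.3]
width: 0.144
```

```bash
python3 - <<'E'
from h import *; import cv2
st()
E
```

```text
t 13.5 p [0.5145 0.042  0.2008] jaw (np.float64(-47.02496857836711), array([ 0.0259, -0.0123, -0.9996])) w 0.14432156552835457 F [-2.487 -2.858 14.324] T [-0.7884  1.2136  0.3977] j [-46.0372  11.9102  40.4174 115.4267  -8.4142  54.3341 -48.5   ]
```

Emit:
arm_command:
  motion:
    - [[-1,0.7,-3],-6]
    - [[-1,0.7,-3],-12]
    - [[-1,0.7,-3],-18]
    - [[-1,0.7,-3],-24]
    - [[-1,0.7,-3],-30]

```text
time: 14.12
eef_pos: [0.515, 0.0417, 0.2006]
eef_rot: [24.3, 88.3, -52.9]
contact_force: [-4.3, -2.7, 15.8]
width: 0.143
```

```bash
python3 - <<'E'
from h import *; import cv2
st()
E
```

```text
t 14.125 p [0.515  0.0417 0.2006] jaw (np.float64(-77.1260628395913), array([ 0.0179, -0.0237, -0.9996])) w 0.1427779384362563 F [-4.2726 -2.7137 15.7995] T [-0.3915  1.3407  0.4738] j [-50.3333  13.1345  45.2928 115.1751  -9.585   54.9878 -77.5156]
```

Emit:
arm_command:
  motion:
    - [[-1,0.7,-3],-7]
    - [[-1,0.7,-3],-14]
    - [[-1,0.7,-3],-21]
    - [[-1,0.7,-3],-26]
    - [[-1,0.7,-3],-30]

```text
time: 14.75
eef_pos: [0.5157, 0.0428, 0.2009]
eef_rot: [28.5, 88.4, -78.7]
contact_force: [-4.8, -1.5, 17.1]
width: 0.147
```

```bash
python3 - <<'E'
from h import *; import cv2
st()
E
```

```text
t 14.75 p [0.5157 0.0428 0.2009] jaw (np.float64(-107.12603601630379), array([ 0.0054, -0.0272, -0.9996])) w 0.1467068805923503 F [-4.8082 -1.5007 17.0782] T [0.2779 1.433  0.8809] j [ -54.6616   14.9455   50.6777  114.7113  -11.993    56.0967 -105.3463]
```

Emit:
arm_command:
  motion:
    - [[-1,0.3,-3],-3]
    - [[-1,0.3,-3],-4]
    - [[-1,0.3,-3],-4]

```text
time: 15.12
eef_pos: [0.5158, 0.0429, 0.2009]
eef_rot: [28.1, 88.4, -82.5]
contact_force: [-6.7, -2.8, 18.4]
width: 0.144
```

```bash
python3 - <<'E'
from h import *; import cv2
st()
cm=manip.camera_model("wrist"); np.save("cm11.npy",cm,allow_pickle=True)
im=manip.snapshot("wrist"); cv2.imwrite("pics/w11.png",im[:,:,::-1])
im=manip.snapshot("side");cv2.imwrite("pics/s11.png",cv2.resize(im[110:270,220:400,::-1],None,fx=4,fy=3.7,interpolation=cv2.INTER_CUBIC)[:600])
E
```

```text
t 15.125 p [0.5158 0.0429 0.2009] jaw (np.float64(-110.55234157416693), array([ 0.0038, -0.0285, -0.9996])) w 0.14376700090568068 F [-6.6851 -2.757  18.4001] T [-0.127   1.674   1.9781] j [ -55.2042   15.2156   51.3494  114.6423  -12.2725   56.2527 -108.5227]
```

View pics/w11.png

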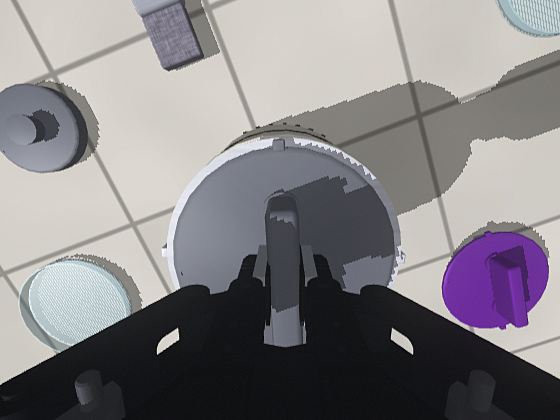

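View pics/s11.png

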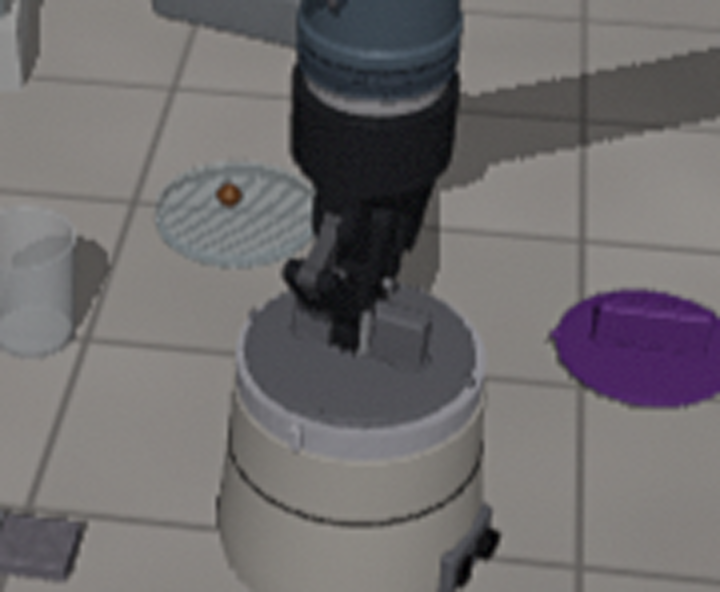

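The torque jumped from 0.88 to 1.98 N m for the last 3°, so the stop is firm. I'll check the lid angle from the nub at (279,145) and from the steady state before handing in.

```bash
python3 - <<'E'
from h import *; import cv2
st()
cm=np.load("cm11.npy",allow_pickle=True).item()
n=p2w("wrist",(279,145),.175,cm)
r1=p2w("wrist",(165,252),.155,cm); r2=p2w("wrist",(402,257),.155,cm)
print("ribs mid",(r1+r2)/2,"rib yaw",yaw(r1,r2),"nub",yaw((r1+r2)/2,n), "nub about mill", yaw([.5125,.0435],n),yaw([.515,.043],n))
im=manip.snapshot("top");cv2.imwrite("pics/t12.png",im[:,:,::-1])
E
```

```text
t 15.225 p [0.5158 0.0429 0.2009] jaw (np.float64(-110.54581575906577), array([ 0.0039, -0.0285, -0.9996])) w 0.1489401908252502 F [-5.9779 -2.4334 18.1876] T [-0.0709  1.7009  1.9453] j [ -55.2002   15.211    51.3453  114.6443  -12.2716   56.2481 -108.5162]
ribs mid [0.5111 0.0428 0.155 ] rib yaw -112.3952875423347 nub -17.461563376051956 nub about mill -18.43102050669956 -18.72882067801175
```

View pics/t12.png

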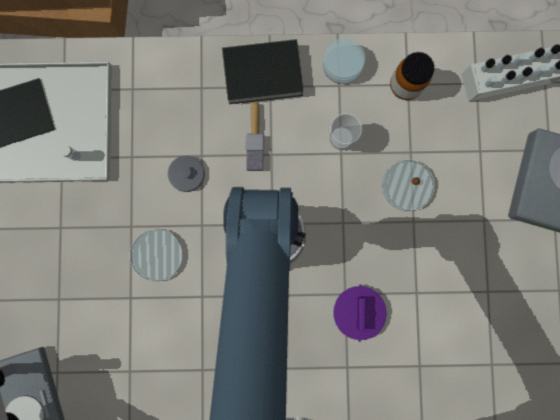

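```bash
python3 - <<'E'
from h import *
print(manip.hand_in()); st()
E
```

```text
the job is handed in; nothing more can be done
None
the job is handed in; nothing more can be done
```

The acorn is in the mill's grinding chamber. The lid is in the collar, pressed down and turned clockwise to its stop. I handed in at about 15 s of the 67 s, with the gripper still holding the lid at a 100 N grip setting.

- **Acorn:** a wrist picture taken before the lid went on showed it on the chamber floor. I could not see it again once the lid was fitted.
- **Press:** the wrist force was about 18 N with the lid down. From the hand height, the flange is on the collar or close to it, roughly 1 mm at most.
- **Twist:** the lid's nub measured about 85° from the slots, against 82.5° expected at the stop, which is within reading error. Over the last 3.4° of hand turn the resisting torque rose from 0.9 to 2.0 N m, far above the return spring's 0.18 N m.
- **Other objects:** the last top view shows the brush, beaker, jar lid, purple look-alike and the other dish with its hazelnut still in their places.

**Disagreements:**
- The wrist camera put positions 2–4 mm away from the top camera. I used values in between, and the lid went in without trouble.
- The hand ended at 87.7° of turn, about 3° more than the lid, because the bar gave slightly in the grip.
- The tool was tilted about 1.6° from vertical at the end.

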